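# Swing the funnel over the beaker and clamp it

### The job

Get the funnel stand ready for filling: push the arm's black handle sideways with a fingertip until the red funnel's spout stands over the middle of the glass beaker on the stand's foot plate (not over the tin), then push the orange clamping lever on top of the column clockwise until it is fully against its stop, leaving the funnel over the beaker. Only push: the beaker, the tin, the bottles and the vials stay standing where they are, and none of them is lifted.

Things in the scene. Friction and masses are not known exactly. Their poses are not given: they have to be found in the camera images.
- stand: Funnel stand, fixed. Origin on the column's axis at table height (z = 0), z up. Grey foot plate, top 14.5 mm above the origin, from x = -165 to +50 mm, y = -105 to +105 mm; steel column of 16 mm diameter, 262 mm high. Its front is its -x, which points about halfway between towards the robot (world -x) and the robot's left (world +y).
- funnel_arm (a joint): Swivel of the funnel arm about the column (vertical axis), rad. 0: the arm points along the stand's -x; it grows clockwise seen from above: the arm's direction in the stand's frame is (-cos q, +sin q). Stops at -0.8 and +0.8. No spring: light friction (about 0.12 N m) keeps the arm where it is left.
- spout (a point): Lower end of the spout of the red funnel (75 mm across at the mouth, fixed upright in the ring of the arm), 110 mm from the column's axis, 135 mm above the table; the mouth's rim is about 233 mm above the table. It turns with the arm.
- handle (a point): Point on the centre line of the arm's black handle: a level radial bar of 12 mm diameter, 212 mm above the table, from 162 to 212 mm from the column's axis (18 mm ball at the end); this point is 187 mm from the axis. Free on both sides, above and below: push it sideways.
- clamp_lever (a joint): Orange clamping lever on top of the column, turning about the column's vertical axis, rad. 0: open; grows clockwise seen from above to the stop at 1.3 (clamped). Its direction in the stand's frame is (-cos(q-0.87), sin(q-0.87)). No spring: friction of about 0.05 N m keeps it where it is left. It does not change the arm's friction.
- lever_grip (a point): Point on the centre line of the orange clamping lever, 60 mm from the column's axis, 270 mm above the table. The lever is a level round bar of 10 mm diameter, 80 mm long, with an 18 mm ball at its end.
- glass_beaker: The small clear glass beaker, loose, 73 mm across at the rim, 103 mm high, empty; origin at the middle of its underside, z up. It stands on the foot plate, about 110 mm from the column; beaker and tin may have changed places.
- tin: Round aluminium tin with its lid on, loose, 59 mm across, 28 mm high; origin at the middle of its underside. Stands on the foot plate on the other side. Not to be filled or moved.
- dropper_bottle: Bystander: blue dropper bottle, 33 mm across, 106 mm high, origin at the middle of its underside.
- amber_bottle: Bystander: amber bottle, 63 mm across, 161 mm high, origin at the middle of its underside.
- vial_red: Bystander: vial with a red cap, 26 mm across, 67 mm high, origin at the middle of its underside.
- vial_black: Bystander: vial with a black cap, 23 mm across, 55 mm high, origin at the middle of its underside.

How it is judged (in metres and radians):
On the way, in this order (a step that is already met when the one before it is completed fails the run):
1. the spout stands over the beaker while the clamping lever is still open (horizontal distance between spout and glass_beaker below 0.014 m and value of joint clamp_lever below 0.6 rad), for 0.3 s.
2. the clamping lever is turned to its stop with the spout over the beaker (horizontal distance between spout and glass_beaker below 0.014 m and value of joint clamp_lever above 1.2 rad), for 0.2 s.
At the end, for the whole second after the job is handed in: The spout's end is within 14 mm (level) of the beaker's centre, the clamping lever is within 0.1 rad of its stop at 1.3, arm and lever are at rest, and beaker and tin stand upright (all of step 2 and velocity of joint funnel_arm between -0.05 and 0.05 rad/s and velocity of joint clamp_lever between -0.05 and 0.05 rad/s and angle between each of glass_beaker, tin's own z axis and vertical below 0.1 rad); the robot touches nothing.
It fails at once if the glass beaker is moved by more than 12 mm, lifted or tipped (distance of glass_beaker from where it was at the start of the episode above 0.012 m or angle between glass_beaker's own z axis and vertical above 0.3 rad).
It fails at once if the tin is moved by more than 12 mm, lifted or tipped (distance of tin from where it was at the start of the episode above 0.012 m or angle between tin's own z axis and vertical above 0.3 rad).
It fails at once if a bottle is moved by more than 12 mm, lifted or tipped (distance of any of dropper_bottle, amber_bottle from where it was at the start of the episode above 0.012 m or angle between any of dropper_bottle, amber_bottle's own z axis and vertical above 0.3 rad).
It fails at once if a vial is moved by more than 12 mm, lifted or tipped (distance of any of vial_red, vial_black from where it was at the start of the episode above 0.012 m or angle between any of vial_red, vial_black's own z axis and vertical above 0.3 rad).
It also fails if it takes over 48 s, if anything falls off the work surface, if the arm or the gripper's body presses on something with over 40 N, if the wrist force passes 120 N, or if a joint passes its speed limit or range.

### The arm

A 6-joint arm with a two-finger parallel gripper is mounted at the origin on a cart in front of the work surface, level with it; the furniture and walls round the work are solid. World frame = base frame: x ahead of the robot, y to its left, z up, the work surface at z = 0. Lengths are in m, angles in degrees, forces in N, time in s.
With the tool pointing down it reaches from about 0.375 to 0.9 m from the base axis. Payload 3.1 kg.
Tool frame: the origin (TCP) lies midway between the tips of the shut fingers; the grasp point (between the pads) lies 19 mm behind it; z points along the fingers, y is the line along which they close (so a half turn about z gives the same grasp; the last joint's range is limited). The gripper opens to 87 mm and grips with 3 to 60 N. Pads are 19 mm wide; open, the fingers measure 117 mm over their backs; the gripper's body (75 mm by 190 mm) begins 51 mm behind the grasp point.
Start: joints at [52.97, 30.224, 82.088, -0, 67.689, -10.227], TCP at [0.282, 0.558, 0.223] pointing down, gripper open.
Joint ranges: [-176.69, 176.69], [-43.24, 126.21], [12.49, 139.97], [-82, 262], [0, 151.66], [-163.58, 163.58]. Speed limits (degrees/s): [159.86, 159.86, 180, 180, 180, 180].

### API

Orientations are given as a 3x3 rotation matrix whose columns are the frame's x, y, z axes.
In Python, from rig import bot gives the robot as it stands.
- The arm moves only by the tool tcp_steps, called after "Emit:" as a command line: name --argument value ..., lists and objects as JSON in quotes. Schema: {"type":"object","properties":{"plan":{"type":"array","items":{"type":"array","prefixItems":[{"type":"array","items":{"type":"number"},"minItems":3,"maxItems":3},{"type":"array","items":{"type":"number"},"minItems":3,"maxItems":3},{"type":"number"}],"minItems":3,"maxItems":3},"minItems":1,"maxItems":20},"only":{"type":"string"},"quiet":{"type":"boolean"},"lines":{"type":"string"}},"required":["plan"],"additionalProperties":false}. plan is a list of rows, 1 to 20 of them, each written [[dx, dy, dz], [rx, ry, rz], opening]: dx, dy, dz in shares of 40 cm (1.0 is 40 cm), then a rotation vector rx, ry, rz in fractions of the full range, 1 being pi/2 rad, then the opening from 0.0 (shut) to 1.0 (fully open); each row is the pose to reach, as a shift and turn from the pose commanded when the call began, along the tool's axes at that moment; what a row does not reach only later rows make up. A row lasts 1/10 s, in which the tool goes at most 0.05 m and 8.59 degrees, less where a joint would pass 70% of its speed; a pose out of reach is approached as far as the arm can. The fingers move at their own pace and stop on an object; the grip force is fixed at half the most. Time passes only in rows, so rows that do not move let the fingers close. The tool returns the time, the measured TCP pose, the force, the opening and the grip force at its end. only (a regular expression) keeps the lines of the reply that match it, lines (a string "A,B") keeps lines A to B, and quiet returns only ok. A shift or turn number past 1, either way, is cut back to 1. Input that does not fit is refused with a message, and nothing moves.
- bot.read_state(): the state, without advancing time (a new reading comes with each control period).
- bot.capture(name): name is "side" or "top" or "wrist"; returns a dict with "color" (480x640x3 uint8, red, green, blue), "K" (3x3 intrinsics, pixels), "D" ([k1, k2, p1, p2, k3] as OpenCV has them; the pictures are not rectified), "view" (4x4, takes a point from world to camera coordinates); the wrist camera has in their place "mount" (4x4, takes a point from camera to tool coordinates, whose origin is the TCP and whose axes are the flange's). Camera axes: x right, y up, looking along -z (the intrinsics and any distortion apply to the point x, -y, -z); pixel columns grow to the right and rows downward; lengths in m; the calibration is good to about 2 mm. A picture is of the moment at which its call begins: read the wrist's pose just before it. There is no depth.
- bot.hand_in(): hands the job in; it is judged then, once.
The state is a dict: "time_s": time; "joint_positions": joint angles; "qvel": joint speeds; "tau": joint torques, N m; "position": TCP position; "tcp_rot": TCP orientation; "force": force on the tool from outside, world axes, zero at the start; "moment": the same for the moment, N m; "opening": opening from 0.0 (shut) to 1.0 (fully open); "grasp_force": force on a finger pad.
Only numpy, scipy, OpenCV 4.12 (cv2) and the standard library are available. Lean on these libraries where they do the work, as an engineer would, in place of code of your own. Each camera call takes 0.05 s, during which the arm holds its last target. There are 200 camera calls.

## Working session

There is one attempt and no reset: what is moved stays moved. The work goes in short steps, Python scripts to look and compute and a tool call to move; the robot and the scene stay as the last step left them, time stands still between calls to the robot, and variables do not carry over. Pictures are saved under pics/ and viewed, at most 10 in all, crops included, and the job is handed in when it is done.

```bash
mkdir -p pics; ls; python3 - <<'E'
from rig import bot
import cv2
s=bot.read_state(); print(s['time_s'],s['position'],s['tcp_rot'],s['opening'])
for n in ("side","top","wrist"):
    c=bot.capture(n); cv2.imwrite(f'pics/{n}0.png',c['color'][:,:,::-1]); print(n,c['K'],c['D'],c.get('view',c.get('mount')))
E
```

```text
pics
rig.py
0.0 [0.28134875 0.5572727  0.22157908] [[-8.92570909e-01  4.50905193e-01 -1.29613035e-03]
 [ 4.50906898e-01  8.92569315e-01 -1.72821090e-03]
 [ 3.77626910e-04 -2.12698489e-03 -9.99997667e-01]] 0.9993995374036871
side [[615.04220105   0.         319.75471796]
 [  0.         615.04220105 231.84988121]
 [  0.           0.           1.        ]] [0.01188874 0.         0.         0.         0.        ] [[-0.17776429  0.98402261  0.00996806  0.09020393]
 [-0.66505329 -0.12759603  0.73581477  0.29535337]
 [ 0.72533026  0.1241723   0.67710949 -1.75783512]
 [ 0.          0.          0.          1.        ]]
top [[525.51236113   0.         320.09442044]
 [  0.         525.51236113 245.43808633]
 [  0.           0.           1.        ]] [-0.1252576  0.         0.         0.         0.       ] [[ 0.02691842 -0.99962171 -0.00564234  0.01784319]
 [ 0.97492194  0.02500508  0.22113787 -0.63506497]
 [-0.22091313 -0.01145352  0.97522623 -1.30014383]
 [ 0.          0.          0.          1.        ]]
wrist [[393.62399984   0.         318.72324157]
 [  0.         393.62399984 235.98274858]
 [  0.           0.           1.        ]] [0.02881345 0.         0.         0.         0.        ] [[-2.44594096e-04  9.58644096e-01  2.84607514e-01  7.78752284e-02]
 [ 9.99999960e-01  1.94656591e-04  2.03746185e-04 -4.59802572e-06]
 [ 1.39919349e-04  2.84607552e-01 -9.58644106e-01 -1.61999946e-01]
 [ 0.00000000e+00  0.00000000e+00  0.00000000e+00  1.00000000e+00]]
```

View pics/top0.png

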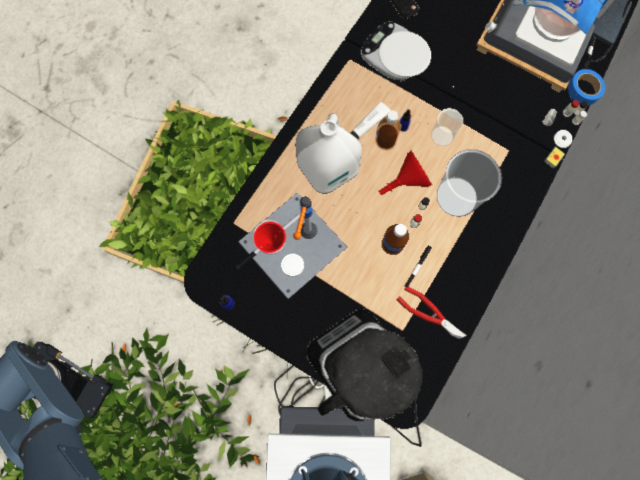

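View pics/side0.png

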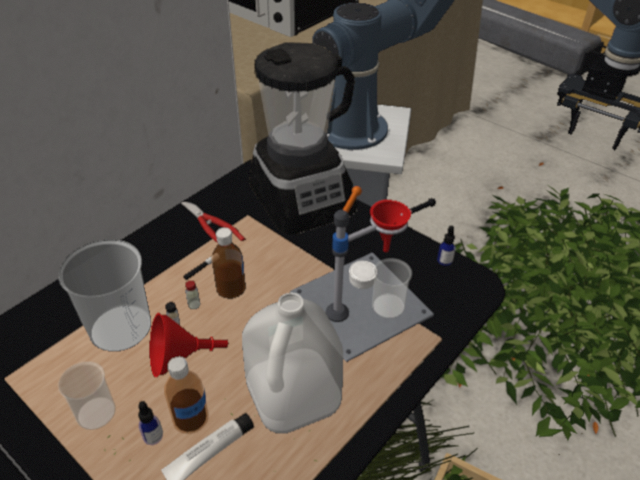

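```bash
python3 - <<'E'
import cv2
t=cv2.imread('pics/top0.png');cv2.imwrite('pics/tc.png',cv2.resize(t[185:305,215:375],None,fx=5,fy=5,interpolation=cv2.INTER_CUBIC))
t=cv2.imread('pics/side0.png');cv2.imwrite('pics/sc.png',cv2.resize(t[180:360,260:500],None,fx=3.3,fy=3.3,interpolation=cv2.INTER_CUBIC))
E
```

```text
(no output)
```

View pics/tc.png

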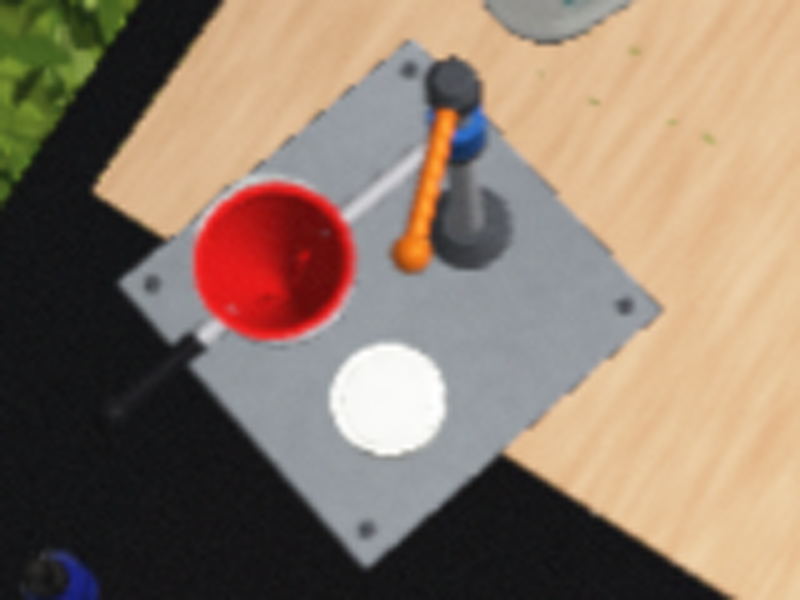

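View pics/sc.png

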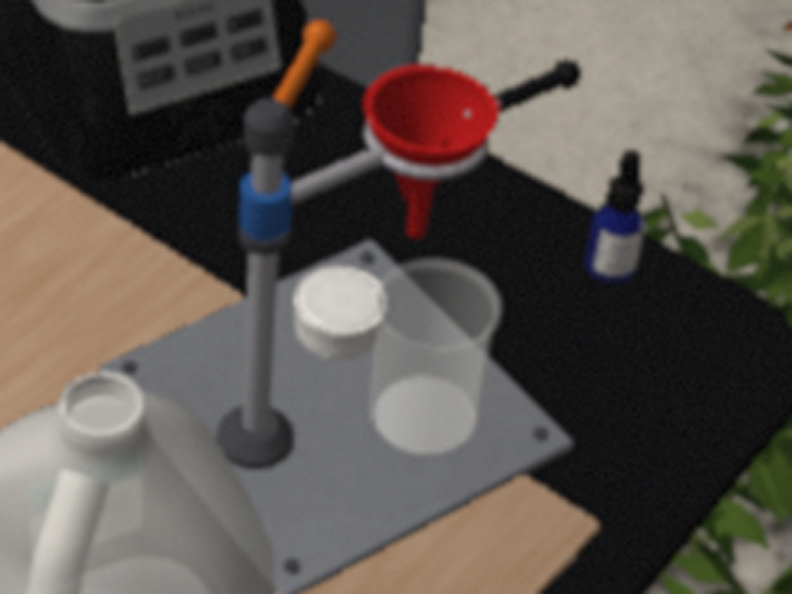

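```bash
cat > h.py <<'E'
import numpy as np,cv2
from rig import bot
_c={n:bot.capture(n) for n in ("side","top")}
def ray(n,px,z):
    c=_c[n]; V=np.array(c['view']); u=cv2.undistortPoints(np.array([[px]],float),c['K'],c['D'])[0,0]
    d=V[:3,:3].T@np.array([u[0],-u[1],-1]); o=-V[:3,:3].T@V[:3,3]
    return (o+d*(z-o[2])/d[2])[:2]
def T(x,y,z): return ray("top",((x+.5)/5-.5+215,(y+.5)/5-.5+185),z)
def S(x,y,z): return ray("side",((x+.5)/3.3-.5+260,(y+.5)/3.3-.5+180),z)
def proj(n,p):
    c=_c[n]; V=np.array(c['view']); q=V[:3,:3]@np.asarray(p)+V[:3,3]
    return cv2.projectPoints(np.array([[q[0],-q[1],-q[2]]]),np.zeros(3),np.zeros(3),c['K'],c['D'])[0].ravel()
E
python3 - <<'E'
from h import *
np.set_printoptions(precision=4,suppress=True)
P=np.array([T(*p,.0145) for p in [(410,40),(662,310),(366,568),(120,283)]]);print(P)
# stand-frame corners: image top=(back,left), right=(back,right), bottom=(front,right), left=(front,left)
# front = stand -x
m=P.mean(0); f=(P[2]+P[3]-P[0]-P[1]); f/=np.linalg.norm(f)
print('front ang',np.degrees(np.arctan2(f[1],f[0])), 'col',m-f*.0575, [np.linalg.norm(P[i]-P[i-1]) for i in range(4)])
print('cap',T(453,82,.275),S(268,120,.27),'base',T(471,230,.0145),S(257,437,.02))
print('lever ball',T(411,253,.27),S(318,36,.27))
print('handle ball',T(117,410,.212),S(567,73,.212))
print('rim',T(274,261,.233),S(430,112,.233),'spout',S(415,235,.135))
print('beaker',S(442,305,.1175),S(424,414,.0145+.003),'tin',T(388,398,.0425),S(346,294,.0425))
E
```

```text
[[ 0.7966  0.1048]
 [ 0.6458 -0.038 ]
 [ 0.5009  0.1174]
 [ 0.6534  0.2584]]
front ang 132.99938787732953 col [0.6884 0.0686] [np.float64(0.2100107748490802), np.float64(0.20759910451638833), np.float64(0.2124947297245321), np.float64(0.20772371767609968)]
cap [0.6902 0.0685] [0.6886 0.0672] base [0.6881 0.0672] [0.6944 0.0698]
lever ball [0.6114 0.0848] [0.6138 0.0835]
handle ball [0.5472 0.2222] [0.5482 0.2246]
rim [0.6151 0.1501] [0.6228 0.1495] spout [0.6206 0.149 ]
beaker [0.6576 0.1699] [0.6551 0.1677] tin [0.5881 0.1073] [0.5865 0.1092]
```

```bash
python3 - <<'E'
from h import *
np.set_printoptions(precision=4,suppress=True)
for z in (.25,.3,.35,.4,.45): print(z,ray("top",(375,367),z),ray("side",(298,62),z), 'edges top', ray("top",(335,372),z),ray("top",(422,372),z))
print('handle jar tip',ray("top",(328,408),.3),'dropper',ray("top",(229,301),.08),ray("side",(447,245),.08))
print(bot.read_state()['time_s'])
E
```

```text
0.25 [ 0.3273 -0.0936] [ 0.114  -0.1283] edges top [ 0.3147 -0.0073] [ 0.3185 -0.1958]
0.3 [ 0.3275 -0.0887] [ 0.2091 -0.1078] edges top [ 0.3154 -0.0061] [ 0.319  -0.1866]
0.35 [ 0.3277 -0.0839] [ 0.3042 -0.0873] edges top [ 0.3161 -0.005 ] [ 0.3196 -0.1773]
0.4 [ 0.3279 -0.079 ] [ 0.3993 -0.0669] edges top [ 0.3169 -0.0039] [ 0.3202 -0.168 ]
0.45 [ 0.328  -0.0742] [ 0.4944 -0.0464] edges top [ 0.3176 -0.0028] [ 0.3207 -0.1588]
handle jar tip [0.2423 0.0065] dropper [0.4814 0.2625] [0.5217 0.2731]
0.35
```

Careful with the scale: shifts go in shares of 40 cm and turns go in shares of pi/2 rad. That gives: -0.394 m / 0.4 = -0.985, -0.228 m / 0.4 = -0.57, 33 degrees / 90 = 0.3667.

Emit:
tcp_steps --plan '[[[-0.075,-0.05,-0.15],[0,0,0],0],[[-0.175,-0.1,-0.2],[0,0,0.0889],0],[[-0.275,-0.15,-0.2],[0,0,0.1778],0],[[-0.375,-0.2125,-0.2],[0,0,0.2667],0],[[-0.475,-0.275,-0.2],[0,0,0.3667],0],[[-0.575,-0.3375,-0.2],[0,0,0.3667],0],[[-0.675,-0.4,-0.2],[0,0,0.3667],0],[[-0.775,-0.45,-0.2],[0,0,0.3667],0],[[-0.875,-0.5125,-0.2],[0,0,0.3667],0],[[-0.95,-0.555,-0.2],[0,0,0.3667],0],[[-0.985,-0.57,-0.2],[0,0,0.3667],0],[[-0.985,-0.57,-0.2],[0,0,0.3667],0],[[-0.985,-0.57,-0.2],[0,0,0.3667],0]]'

```text
time_s: 1.65
position: [0.5299, 0.1775, 0.3024]
tcp_rot: [[-0.503, 0.864, -0.001], [0.864, 0.503, 0.001], [0.001, -0.001, -1.0]]
force: [-0.1, -1.0, -0.4]
opening: 0.008
grasp_force: 0.0
```

```bash
python3 - <<'E'
from rig import bot
import cv2
s=bot.read_state(); print(s['time_s'],s['position'],s['tcp_rot'],s['opening'],s['joint_positions'],s['force'])
c=bot.capture('side');t=c['color'][:,:,::-1]
d=bot.capture('top')['color'][:,:,::-1]
import numpy as np
cv2.imwrite('pics/a1.png',np.hstack([cv2.resize(t[120:320,240:500],(390,300)),cv2.resize(d[160:360,200:460],(390,300))]))
E
```

```text
1.65 [0.52986499 0.17754182 0.30236012] [[-5.03030810e-01  8.64267548e-01 -1.26824114e-03]
 [ 8.64267313e-01  5.03032001e-01  9.04782811e-04]
 [ 1.41994030e-03 -6.40965728e-04 -9.99998786e-01]] 0.008354745764698425 [ 7.03373577e+00  2.02180514e+01  8.58651786e+01  6.27856790e-02
  7.39825491e+01 -2.31844032e+01] [-0.12995511 -0.9995585  -0.36426677]
```

View pics/a1.png

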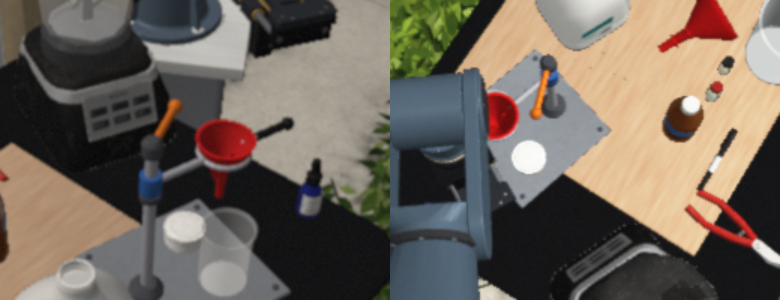

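To row units: 0.098 m / 0.4 = 0.245, 0.095 m / 0.4 = 0.2375.

Emit:
tcp_steps --plan '[[[0,0,0.1],[0,0,0],0],[[0,0,0.1875],[0,0,0],0],[[0,0,0.2375],[0,0,0],0],[[0,0,0.245],[0,0,0],0],[[0,0.025,0.245],[0,0,0],0],[[0.01,0.05,0.245],[0,0,0],0],[[0.0175,0.075,0.245],[0,0,0],0],[[0.025,0.1,0.245],[0,0,0],0],[[0.03,0.125,0.245],[0,0,0],0],[[0.0325,0.145,0.245],[0,0,0],0],[[0.035,0.165,0.245],[0,0,0],0],[[0.035,0.185,0.245],[0,0,0],0],[[0.035,0.205,0.245],[0,0,0],0],[[0.035,0.2225,0.245],[0,0,0],0],[[0.035,0.2375,0.245],[0,0,0],0],[[0.035,0.2375,0.245],[0,0,0],0],[[0.035,0.2375,0.245],[0,0,0],0]]'

```text
time_s: 3.45
position: [0.6058, 0.2366, 0.2044]
tcp_rot: [[-0.503, 0.864, -0.0], [0.864, 0.503, 0.0], [0.0, 0.0, -1.0]]
force: [-0.3, 0.1, -0.4]
opening: 0.009
grasp_force: 0.0
```

```bash
python3 - <<'E'
from rig import bot
import cv2
c=bot.capture('side');t=c['color'][:,:,::-1]
cv2.imwrite('pics/a2.png',cv2.resize(t[180:360,260:500],None,fx=3.3,fy=3.3,interpolation=cv2.INTER_CUBIC))
E
```

```text
(no output)
```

View pics/a2.png

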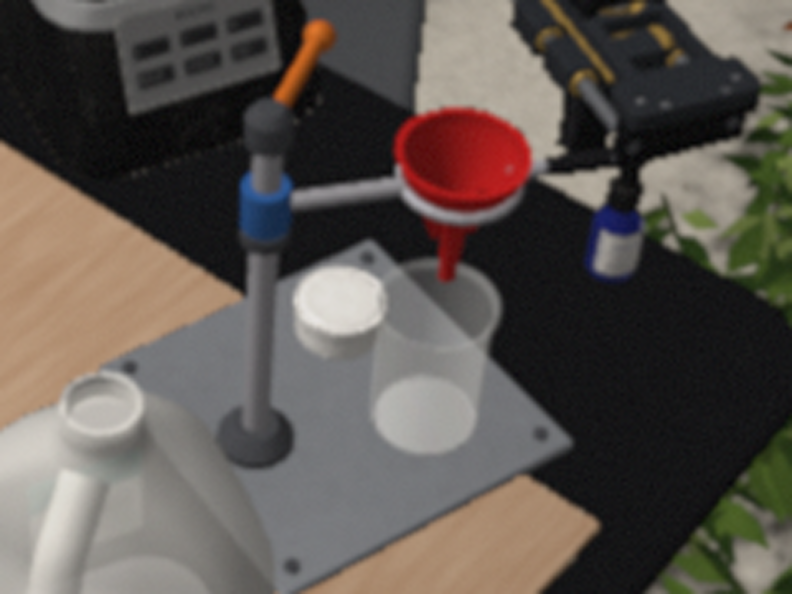

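```bash
python3 - <<'E'
from h import *
C=np.array([.689,.068])
for n,p in (('spout',S(447,279,.135)),('rim',S(463,155,.233)),('ringpt',S(463,155,.233)+[-.004,0]),('beaker',S(442,305,.1175)),('beakerb',S(424,414,.0175))):
    d=p-C; print(n,p,np.hypot(*d),np.degrees(np.arctan2(d[1],d[0])))
E
```

```text
spout [0.65331332 0.17079153] 0.10881009863789376 109.14574041312552
rim [0.65506956 0.17054313] 0.10801096164919528 108.30883777331988
ringpt [0.65106956 0.17054313] 0.10933348706295898 110.29930717721734
beaker [0.65755512 0.16988544] 0.10662750260824568 107.15178275616276
beakerb [0.65509331 0.16768727] 0.10529584359118359 108.78474095382477
```

To row units: -0.181 m / 0.4 = -0.4525, -0.088 m / 0.4 = -0.22, -15 degrees / 90 = -0.1667.

Emit:
tcp_steps --plan '[[[0,0.005,0],[0,0,0],0],[[0,0.01,0],[0,0,0],0],[[0,0.01,0],[0,0,0],0],[[0,-0.025,0],[0,0,0],0],[[0,-0.075,0],[0,0,0],0],[[0,-0.1,-0.075],[0,0,0],0],[[0,-0.1,-0.175],[0,0,0],0],[[0,-0.1,-0.265],[0,0,0],0],[[-0.075,-0.125,-0.265],[0,0,-0.0556],0],[[-0.175,-0.15,-0.265],[0,0,-0.1111],0],[[-0.275,-0.175,-0.265],[0,0,-0.1667],0],[[-0.375,-0.2,-0.265],[0,0,-0.1667],0],[[-0.4525,-0.22,-0.265],[0,0,-0.1667],0],[[-0.4525,-0.22,-0.265],[0,0,-0.1667],0],[[-0.4525,-0.22,-0.265],[0,0,-0.1667],0]]'

```text
time_s: 5.1
position: [0.6208, 0.0353, 0.3104]
tcp_rot: [[-0.708, 0.706, -0.0], [0.706, 0.708, 0.001], [0.001, 0.0, -1.0]]
force: [-1.1, 0.0, 0.4]
opening: 0.007
grasp_force: 0.0
```

```bash
python3 - <<'E'
from rig import bot
import cv2
c=bot.capture('side');t=c['color'][:,:,::-1]
cv2.imwrite('pics/a3.png',cv2.resize(t[150:330,260:500],None,fx=3.3,fy=3.3,interpolation=cv2.INTER_CUBIC))
print(bot.read_state()['joint_positions'])
E
```

```text
[-6.96670927e+00  2.52369365e+01  7.63062002e+01  4.74216120e-02
  7.84864775e+01 -5.21529730e+01]
```

View pics/a3.png

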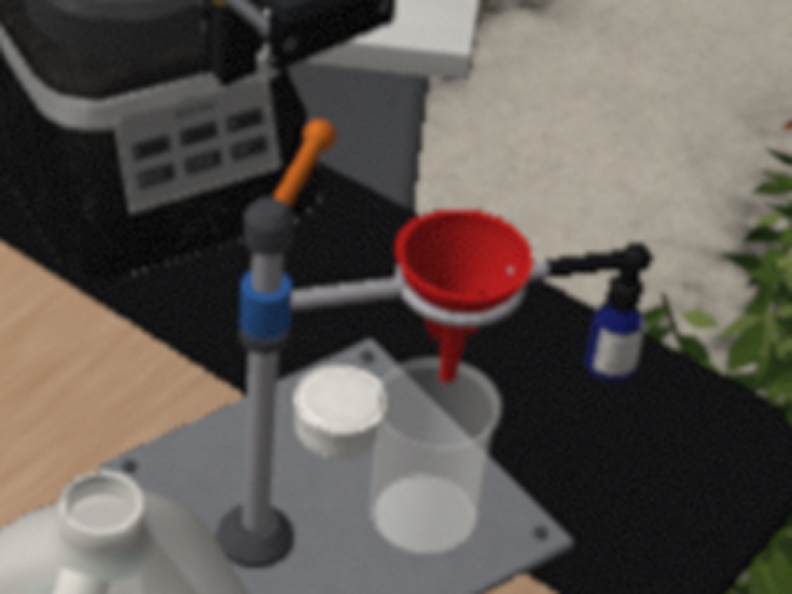

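To row units: 0.078 m / 0.4 = 0.195, 0.038 m / 0.4 = 0.095.

Emit:
tcp_steps --plan '[[[0,0,0.075],[0,0,0],0],[[0,0,0.125],[0,0,0],0],[[0,0,0.135],[0,0,0],0],[[0.02,0.03,0.135],[0,0,0],0],[[0.0425,0.06,0.135],[0,0,0],0],[[0.0575,0.0775,0.135],[0,0,0],0],[[0.07,0.0925,0.135],[0,0,0],0],[[0.08,0.11,0.135],[0,0,0],0],[[0.0875,0.1275,0.135],[0,0,0],0],[[0.0925,0.1475,0.135],[0,0,0],0],[[0.095,0.1675,0.135],[0,0,0],0],[[0.095,0.185,0.135],[0,0,0],0],[[0.0938,0.195,0.135],[0,0,0],0],[[0.0938,0.195,0.135],[0,0,0],0],[[0.0938,0.195,0.135],[0,0,0],0]]'

```text
time_s: 6.65
position: [0.6487, 0.1181, 0.2561]
tcp_rot: [[-0.71, 0.705, -0.001], [0.705, 0.71, 0.001], [0.001, -0.0, -1.0]]
force: [0.6, 0.4, 0.3]
opening: 0.007
grasp_force: 0.0
```

```bash
python3 - <<'E'
from rig import bot
import cv2
c=bot.capture('side');t=c['color'][:,:,::-1]
cv2.imwrite('pics/a4.png',cv2.resize(t[150:330,260:500],None,fx=3.3,fy=3.3,interpolation=cv2.INTER_CUBIC))
E
```

```text
(no output)
```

View pics/a4.png

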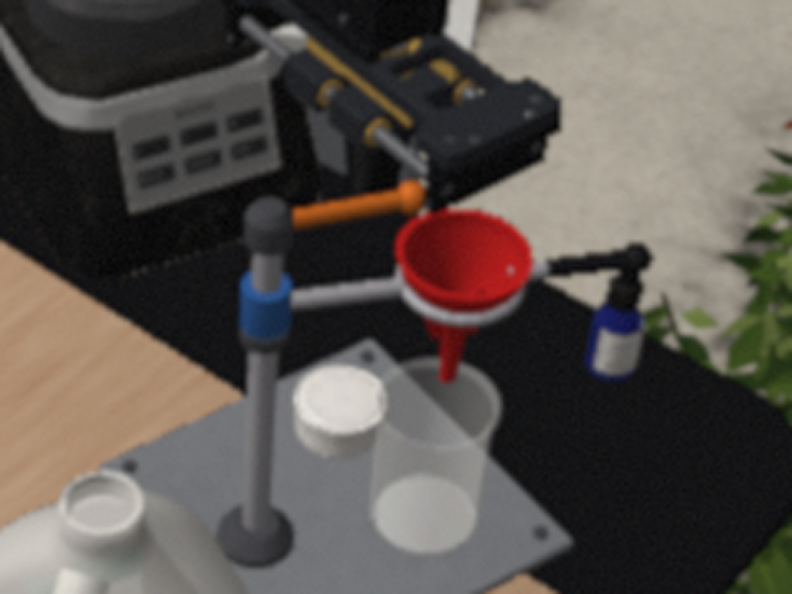

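To row units: 0.003 m / 0.4 = 0.0075, 0.002 m / 0.4 = 0.005.

```bash
python3 - <<'E'
from h import *
C=np.array([.689,.068])
for q in (S(411,96,.27),S(637,157,.212)):
    d=q-C; print(np.hypot(*d),np.degrees(np.arctan2(d[1],d[0])))
E
```

```text
0.07889428633718944 115.54707942902081
0.21190053289422536 110.52140615946767
```

Emit:
tcp_steps --plan '[[[0,0.005,0],[0,0,0],0],[[0,0.0075,0],[0,0,0],0],[[0,0.0075,0],[0,0,0],0],[[0,0.0075,0],[0,0,0],0]]'

```text
time_s: 7.2
position: [0.6511, 0.1196, 0.2565]
tcp_rot: [[-0.709, 0.705, -0.0], [0.705, 0.709, -0.0], [0.0, -0.0, -1.0]]
force: [-1.2, -0.9, 0.5]
opening: 0.006
grasp_force: 0.4
```

To row units: 0.002 m / 0.4 = 0.005.

Emit:
tcp_steps --plan '[[[0,0.005,0],[0,0,0],0],[[0,0.005,0],[0,0,0],0],[[0,0.005,0],[0,0,0],0]]'

```text
time_s: 7.5
position: [0.6527, 0.1213, 0.2566]
tcp_rot: [[-0.71, 0.705, 0.0], [0.705, 0.71, 0.0], [-0.0, 0.0, -1.0]]
force: [-0.0, -1.0, -0.0]
opening: 0.002
grasp_force: 0.3
```

To row units: 0.003 m / 0.4 = 0.0075, 0.002 m / 0.4 = 0.005.

Emit:
tcp_steps --plan '[[[-0.0025,0.005,0],[0,0,0],0],[[-0.0025,0.0075,0],[0,0,0],0],[[-0.0025,0.0075,0],[0,0,0],0],[[-0.0025,0.0075,0],[0,0,0],0]]'

```text
time_s: 7.9
position: [0.6555, 0.1227, 0.2566]
tcp_rot: [[-0.71, 0.705, 0.0], [0.705, 0.71, 0.0], [-0.0, 0.0, -1.0]]
force: [-0.6, -0.7, 0.1]
opening: 0.005
grasp_force: 0.2
```

To row units: 0.003 m / 0.4 = 0.0075, 0.002 m / 0.4 = 0.005.

Emit:
tcp_steps --plan '[[[-0.0025,0.005,0],[0,0,0],0],[[-0.0025,0.0075,0],[0,0,0],0],[[-0.0025,0.0075,0],[0,0,0],0],[[-0.0025,0.0075,0],[0,0,0],0]]'

```text
time_s: 8.3
position: [0.6566, 0.1231, 0.2564]
tcp_rot: [[-0.709, 0.705, -0.004], [0.705, 0.709, -0.002], [0.002, -0.004, -1.0]]
force: [-3.9, -2.6, 1.8]
opening: 0.004
grasp_force: 2.7
```

To row units: -0.12 m / 0.4 = -0.3, -0.06 m / 0.4 = -0.15.

Emit:
tcp_steps --plan '[[[-0.0025,0.005,0],[0,0,0],0],[[-0.0025,0.005,0],[0,0,0],0],[[-0.0025,0.005,0],[0,0,0],0],[[0,-0.0375,0],[0,0,0],0],[[0,-0.0875,0],[0,0,0],0],[[0,-0.1125,-0.075],[0,0,0],0],[[0,-0.1375,-0.175],[0,0,0],0],[[0,-0.15,-0.25],[0,0,0],0],[[0,-0.225,-0.3],[0,0,0],0],[[0,-0.25,-0.3],[0,0,0],0],[[0,-0.25,-0.3],[0,0,0],0]]'

```text
time_s: 9.4
position: [0.5874, 0.0526, 0.3769]
tcp_rot: [[-0.709, 0.706, 0.002], [0.706, 0.709, 0.0], [-0.001, 0.001, -1.0]]
force: [0.6, -0.2, -0.8]
opening: 0.003
grasp_force: 0.0
```

```bash
python3 - <<'E'
from rig import bot
import cv2,numpy as np
t=bot.capture('side')['color'][:,:,::-1];d=bot.capture('top')['color'][:,:,::-1]
cv2.imwrite('pics/a5.png',cv2.resize(t[150:330,260:500],None,fx=3.3,fy=3.3,interpolation=cv2.INTER_CUBIC))
print(bot.read_state()['force'])
E
```

```text
[-1.13561385  0.51672889  0.47304788]
```

View pics/a5.png

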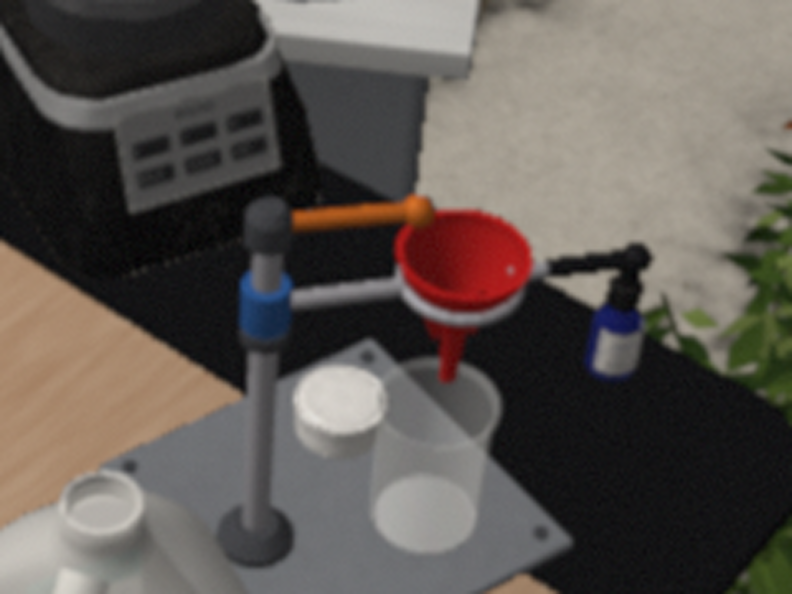

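```bash
python3 - <<'E'
from h import *
C=np.array([.689,.068])
for q in (S(420,112,.27),S(637,157,.212),S(448,281,.135)):
    d=q-C; print(q,np.hypot(*d),np.degrees(np.arctan2(d[1],d[0])))
E
```

```text
[0.66708086 0.14518796] 0.08023982559042771 105.85300696054144
[0.61471672 0.2664536 ] 0.21190053289422536 110.52140615946767
[0.65481703 0.17150182] 0.10900046504062802 108.27655036083797
```

```bash
python3 -c "
from rig import bot
print(bot.hand_in())"
```

```text
the job is handed in; nothing more can be done
None
```

The job is handed in: the last image puts the spout within about 4 mm of the beaker's centre and the clamping lever against its stop (contact force rose there), with the beaker and tin standing unmoved and the arm clear; no verdict was returned.

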